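# Scrape the wood chips off the printing plate

## Task

Take the scraper from its rest and wipe all five wood chips off the plate into the tray: set its rubber edge down on the plate at the end farthest from the tray and draw it along to the tray end, keeping it lightly pressed on the plate all the way (the plate is not level, so go by feel, and do not lean on it hard). Repeat the stroke if chips are left, then stand the scraper upright back on its rest and let go. Do not touch the chips with the gripper, and leave the brush, the jar and the ink roller where they are.

Things in the scene. Friction and masses are not known exactly. Their poses are not given: they have to be found in the camera images.
- bed: Raised steel bed (fixed) with a brown hardboard plate, 220 (x) by 260 (y) by 10 mm. Origin: centre of its foot, on the table; the plate's top centre is 60 mm above. The plate is tilted about the bed's x by an unknown angle, up to 0.045 rad either way (each y end up to 6 mm high or low); this pose does not show it. It keeps its tilt when pressed. Wipe along the bed's y, towards the tray.
- tray: Open aluminium tray (fixed), 250 mm (x) by 160 mm (y), 32 mm high, walls 4 mm; at one y end of the bed, parallel to it, its near wall 20 mm under the plate's overhanging end; centre 190 mm from the bed's centre. Origin: centre of its underside.
- rest: Plywood rest (fixed), 220 mm (x) by 80 mm (y), 12 mm thick, on the table at the other end of the bed, parallel to it, centre 190 mm from the bed's centre. Origin: centre of its underside; its top is 12 mm above.
- scraper: Scraper, about 0.25 kg, standing upright on its rest: a wooden block 170 mm long (x), 30 mm thick (y), 46 mm high (z) with a rubber lower edge; on it a finger guard 130 x 50 x 12 mm (46 to 58 mm up) and a grip 100 mm long (x), 26 mm thick (y), 58 to 92 mm up. Origin: centre of the rubber edge's underside. Grip it from above across y, fingertips just over the guard.
- chip0: Split-off wood chip, about 62 x 24 x 8 mm, 11 g, lying flat on the plate. Origin: centre of its underside.
- chip1: Split-off wood chip, about 62 x 24 x 8 mm, 11 g, lying flat on the plate. Origin: centre of its underside.
- chip2: Split-off wood chip, about 62 x 24 x 8 mm, 11 g, lying flat on the plate. Origin: centre of its underside.
- chip3: Split-off wood chip, about 62 x 24 x 8 mm, 11 g, lying flat on the plate. Origin: centre of its underside.
- chip4: Split-off wood chip, about 62 x 24 x 8 mm, 11 g, lying flat on the plate. Origin: centre of its underside.
- brush: Hand brush 180 mm long, lying on the table beyond the bed's +y half; bystander. Origin: under its middle.
- jar: Amber glass ink jar with black lid, 60 mm across, 85 mm high, standing beyond the bed; bystander. Origin: centre of its underside.
- brayer: Ink roller with wooden handle, about 140 mm long, 38 mm high, lying on the table beyond the bed's -y half; bystander. Origin: under the middle of its rubber roll.
Not all that is in view belongs to the job. Of the things shaped like the scraper, the wooden one is meant.

How it is judged:
By the outcome, as a careful person would: the job done as asked, in the order asked, and still so for the second after the job is handed in, with the robot touching nothing.
It also fails if it takes over 64 s, if anything falls off the work surface, if the arm or the gripper's body presses on something with over 40 N, if the wrist force passes 120 N, or if a joint passes its speed limit or range.

## Robot

A 6-joint arm with a two-finger parallel gripper is mounted at the origin on the work surface. World frame = base frame: x ahead of the robot, y to its left, z up, the work surface at z = 0. Lengths are in mm, angles in rad, forces in N, time in s.
With the tool pointing down it reaches from about 300 to 775 mm from the base axis. Payload 14.6 kg.
Tool frame: the origin (TCP) lies at the very end of the fingers, on their centre line; the grasp point (between the pads) lies 19 mm behind it (manip.grip_point_offset is the distance from the TCP to the grasp point, in mm); z points along the fingers, y is the line along which they close (so a half turn about z gives the same grasp; the last joint's range is limited). The gripper opens to 94 mm and grips with 3 to 60 N. Pads are 16 mm wide; open, the fingers measure 119 mm over their backs; the gripper's body (75 mm by 177 mm) begins 78 mm behind the grasp point.
Start: joints at [-1.187, 0.3, 1.521, -0, 1.321, -0.067], TCP at [239.619, -495.047, 167.646] pointing down, gripper open.
Joint ranges: [-3.03, 3.03], [-0.79, 2.21], [0.23, 2.52], [-1.04, 4.18], [0, 3.07], [-2.55, 2.55]. Speed limits (rad/s): [2.22, 2.22, 2.57, 3.14, 3.14, 3.14].

## Interface

Orientations are given as [roll, pitch, yaw] about the fixed x, y, z axes, in that order (R = Rz(yaw) Ry(pitch) Rx(roll)).
In Python, from cell import telemetry, eyes, manip gives the robot as it stands.
- The arm moves only by the tool play_rows, never from a script. Its arguments are lists of equal length, an entry for each row: "translation": the shift along the world's x, y, z in m, a list of three; "yaw": the turn about the world's z in rad. A call has 1 to 12 rows; each row is the pose to reach, as a shift and turn from the pose commanded when the call began; what a row does not reach only later rows make up. A row lasts 1/8 s, in which the tool goes at most 62.5 mm and 10.7 degrees, less where a joint would pass 70% of its speed; a pose out of reach is approached as far as the arm can. A call with a gripper value outside its range is refused whole. "hand" is the opening, from 0 (shut) to 1 (fully open), set as the call begins (left out, the last holds). The fingers move at their own pace and stop on an object; "force" is the grip in N (left out, the last holds). Time passes only in rows, so rows that repeat a pose let the fingers close. It gives the time, the measured TCP pose, the force, the opening and the grip force at its end, in the units of the state.
- telemetry.read_state(): the state, without advancing time (a new reading comes with each control period).
- eyes.camera(name): name is "side" or "top" or "wrist"; returns a dict with "pixels" (400x640x3 uint8, red, green, blue), "fx", "fy", "cx", "cy" (pixels), "cam_to_world" (4x4, takes a point from camera to world coordinates); the wrist camera has in their place "T_tool_cam" (4x4, takes a point from camera to tool coordinates, whose origin is the TCP and whose axes are the flange's). Camera axes: x right, y up, looking along -z (the intrinsics and any distortion apply to the point x, -y, -z); pixel columns grow to the right and rows downward; lengths in mm; the calibration is good to about 2 mm. The wrist camera is an equidistant fisheye: a pixel r from the principal point sees the ray r / f radians off the axis. A picture is of the moment at which its call begins: read the wrist's pose just before it. There is no depth.
- manip.sign_off(): hands the job in; it is judged then, once.
The state is a dict: "clock": time; "joints": joint angles; "qd": joint speeds; "effort": joint torques, N m; "eef_pos": TCP position; "eef_rot": TCP orientation; "wrist_force": force on the tool from outside, world axes, zero at the start; "moment": the same for the moment, N m; "finger_gap": finger opening in mm; "finger_force": force on a finger pad.
Only numpy, scipy, OpenCV 4.12 (cv2) and the standard library are available. Lean on these libraries where they do the work, as an engineer would, in place of code of your own. Each camera call takes 0.05 s, during which the arm holds its last target. There are 200 camera calls.

## Working session

There is one attempt and no reset: what is moved stays moved. The work goes in short steps, Python scripts to look and compute and a tool call to move; the robot and the scene stay as the last step left them, time stands still between calls to the robot, and variables do not carry over. Pictures are saved under pics/ and viewed, at most 10 in all, crops included, and the job is handed in when it is done.

Besides the shell and the picture viewer there is one more tool, called as name(argument=value, ...) on one line, values as JSON. play_rows: Moves the arm, as the interface text tells. Its arguments: {"type":"object","properties":{"translation":{"type":"array","items":{"type":"array","items":{"type":"number"}}},"yaw":{"type":"array","items":{"type":"number"}},"hand":{"type":"number"},"force":{"type":"number"}},"required":["translation","yaw"]}

```bash
mkdir -p pics
cat > h.py <<'E'
from cell import telemetry, eyes, manip
import numpy as np, cv2
def snap(n,f):
    c=eyes.camera(n); cv2.imwrite('pics/'+f,cv2.cvtColor(c['pixels'],cv2.COLOR_RGB2BGR)); np.save('pics/'+f+'.npy',{k:v for k,v in c.items() if k!='pixels'},allow_pickle=True); return c
def world(f,u,v,z):
    c=np.load('pics/'+f+'.npy',allow_pickle=True).item(); T=np.array(c['cam_to_world'])
    d=T[:3,:3]@np.array([(u-c['cx'])/c['fx'],-(v-c['cy'])/c['fy'],-1]); o=T[:3,3]
    return (o+d*(z-o[2])/d[2]).round(1)
E
python3 - <<'E'
from h import *
for n in('top','side'):
    c=snap(n,n+'0.png'); print({k:(np.round(v,3).tolist()) for k,v in c.items() if k!='pixels'})
print(telemetry.read_state())
E
```

```text
{'fx': 505.679, 'fy': 505.679, 'cx': 311.916, 'cy': 197.967, 'cam_to_world': [[-0.012, 0.99, -0.137, 395.028], [-1.0, -0.008, 0.027, -38.155], [0.026, 0.137, 0.99, 1087.392], [0.0, 0.0, 0.0, 1.0]]}
{'fx': 406.329, 'fy': 406.329, 'cx': 320.767, 'cy': 200.971, 'cam_to_world': [[0.991, 0.077, -0.112, 451.079], [-0.135, 0.553, -0.822, -901.933], [-0.001, 0.83, 0.558, 641.632], [0.0, 0.0, 0.0, 1.0]]}
{'clock': 0.1, 'joints': array([-1.18661561e+00,  3.00382946e-01,  1.52150447e+00, -5.47734580e-06,
        1.32071667e+00, -6.66237683e-02]), 'qd': array([-0.00336947, -0.00245222,  0.00060282, -0.00105275, -0.00092971,
       -0.00170555]), 'effort': array([ 1.78939597e-03, -5.32644510e+01, -3.53283763e+01,  7.09600816e-02,
        2.34990427e-02, -2.72290589e-05]), 'eef_pos': array([ 239.51122482, -494.80798354,  167.16711818]), 'eef_rot': array([-3.14058312e+00, -6.20413831e-05,  4.50805814e-01]), 'wrist_force': array([-0.4343346 , -0.75608277, -0.40267568]), 'moment': array([ 0.01579829,  0.01838098, -0.00985928]), 'finger_force': 0.0, 'finger_gap': 94.0473310183282}
```

View pics/top0.png

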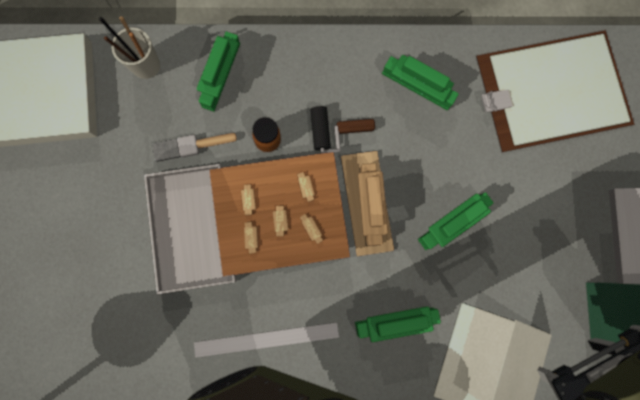

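View pics/side0.png

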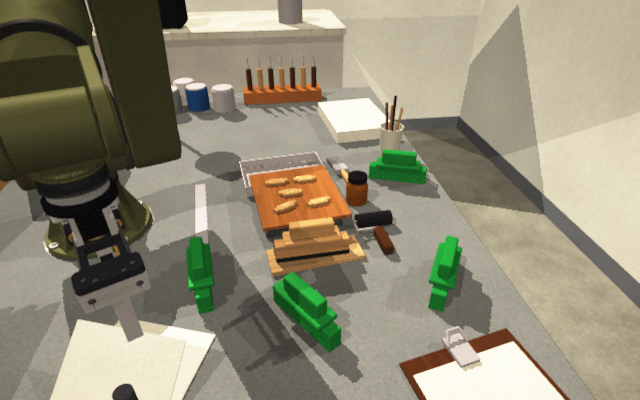

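The top view shows the tray at left (+y), the plate around (283,213), and the wooden scraper on its rest at about (372,203). The side view agrees. The four green ones are decoys. I'll enlarge the area to get corners.

Run:
```python
import cv2
a=cv2.imread('pics/top0.png')[135:305,140:405]
cv2.imwrite('pics/crop.png',cv2.resize(a,None,fx=3,fy=3,interpolation=cv2.INTER_CUBIC))
```

```text
(no output)
```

View pics/crop.png

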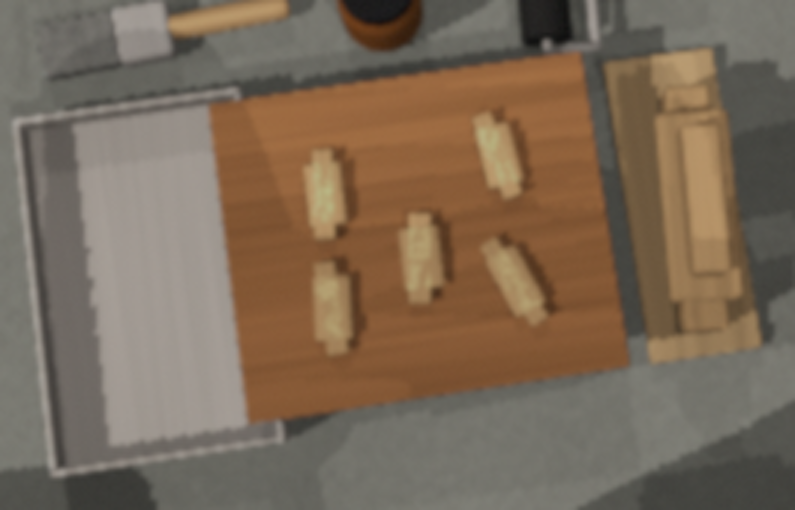

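Crop (3x): plate corners at (210,103), (583,53), (629,366), (247,422). Grip top at (682,125), (716,122), (730,270), (694,274). Rest corners at (604,62), (715,48), (760,344), (650,362).

Run:
```python
from h import *
def g(n,pts,z):
    P=np.array([world('top0.png',140+(u-1)/3,135+(v-1)/3,z) for u,v in pts]); print(n,P[:,:2].tolist(),'c',P.mean(0).round(1)); return P
P=g('plate',[(210,103),(583,53),(629,366),(247,422)],60)
d=P[0]-P[1]+P[3]-P[2];print('ydir ang',np.arctan2(-d[0],d[1]),[np.linalg.norm(P[i]-P[i-1]).round(1) for i in range(4)])
P=g('rest',[(604,62),(715,48),(760,344),(650,362)],12)
d=P[1]-P[2]+P[0]-P[3];print('xdir',np.arctan2(d[1],d[0]))
P=g('grip',[(682,125),(716,122),(730,270),(694,274)],104)
d=P[1]-P[2]+P[0]-P[3];print('xdir',np.arctan2(d[1],d[0]))
g('tray',[(15,120),(55,473),(238,90),(282,440)],32)
g('chips',[(325,193),(498,155),(421,258),(332,307),(515,280)],68)
```

```text
plate [[599.1, 143.6], [632.7, -113.2], [416.7, -140.5], [382.5, 115.6]] c [507.8   1.4  60. ]
ydir ang 0.13142752107009337 [np.float64(218.4), np.float64(259.0), np.float64(217.7), np.float64(258.4)]
rest [[637.0, -131.9], [647.0, -213.0], [432.2, -238.7], [420.4, -160.2]] c [ 534.2 -186.    12. ]
xdir 0.12452616880048153
grip [[573.5, -174.6], [575.4, -197.2], [477.3, -203.5], [474.9, -179.8]] c [ 525.3 -188.8  104. ]
xdir 0.05839819025794149
tray [[593.4, 284.4], [349.4, 249.3], [613.9, 129.0], [369.7, 95.8]] c [481.6 189.6  32. ]
chips [[535.1, 63.8], [560.2, -53.4], [490.4, -0.9], [458.0, 58.7], [474.9, -64.0]] c [503.7   0.8  68. ]
```

play_rows(translation=[[0.03,0.03,0],[0.08,0.085,0],[0.13,0.14,0],[0.18,0.19,0],[0.23,0.245,0],[0.27,0.29,0],[0.286,0.306,0],[0.286,0.306,0],[0.286,0.306,0],[0.286,0.306,0]], yaw=[-0.05,-0.1,-0.15,-0.2,-0.25,-0.3,-0.35,-0.38,-0.38,-0.38], hand=1)

```text
clock: 1.35
eef_pos: [524.9, -190.1, 167.6]
eef_rot: [3.142, 0.0, 0.07]
wrist_force: [-0.5, -0.3, 0.3]
finger_gap: 93.8
finger_force: 0.0
```

Run:
```python
from h import *
s=telemetry.read_state(); print(s['clock'],s['eef_pos'],s['eef_rot'],s['wrist_force'])
c=snap('wrist','w1.png'); print({k:(np.round(v,3).tolist()) for k,v in c.items() if k!='pixels'})
np.save('pics/w1s.npy',s,allow_pickle=True)
```

```text
1.35 [ 524.91194695 -190.07666128  167.62511682] [3.14158516e+00 1.99774708e-04 6.98822726e-02] [-0.53917802 -0.27703033  0.28629562]
{'fx': 309.707, 'fy': 309.707, 'cx': 314.681, 'cy': 196.618, 'T_tool_cam': [[0.001, 0.96, 0.28, 80.929], [1.0, -0.001, 0.0, 0.429], [0.0, 0.28, -0.96, -217.99], [0.0, 0.0, 0.0, 1.0]]}
```

View pics/w1.png

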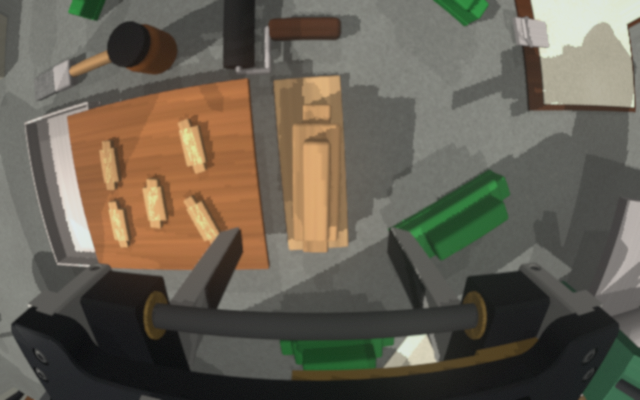

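The wrist view shows the grip top with corners about (304,141), (328,141), (328,250), (303,250), nearly aligned with the fingers. The grip is centred between them.

```bash
cat >> h.py <<'E'
from scipy.spatial.transform import Rotation as Ro
def ww(f,s,u,v,z):
    c=np.load('pics/'+f+'.npy',allow_pickle=True).item(); a,b=u-c['cx'],v-c['cy']; r=np.hypot(a,b); t=r/c['fx']
    d=np.array([np.sin(t)*a/r,-np.sin(t)*b/r,-np.cos(t)]); T=np.array(c['T_tool_cam']); R=Ro.from_euler('xyz',s['eef_rot']).as_matrix()
    o=R@T[:3,3]+s['eef_pos']; d=R@T[:3,:3]@d
    return (o+d*(z-o[2])/d[2]).round(1)
E
python3 - <<'E'
from h import *
s=np.load('pics/w1s.npy',allow_pickle=True).item()
P=np.array([ww('w1.png',s,u,v,104) for u,v in[(304,141),(328,141),(328,250),(303,250)]]);print(P,P.mean(0));d=P[0]+P[1]-P[2]-P[3];print(np.arctan2(d[1],d[0]))
P=np.array([ww('w1.png',s,u,v,60) for u,v in[(69,115),(247,80),(269,268),(97,265)]]);print(P,P.mean(0));d=P[1]-P[2];print(np.arctan2(d[1],d[0]))
E
```

```text
[[ 575.6 -177.1  104. ]
 [ 577.2 -198.9  104. ]
 [ 468.8 -207.9  104. ]
 [ 467.  -182.8  104. ]] [ 522.15  -191.675  104.   ]
0.0676385979634248
[[ 599.7  139.    60. ]
 [ 632.8 -111.8   60. ]
 [ 417.5 -142.8   60. ]
 [ 384.3  119.3   60. ]] [508.575   0.925  60.   ]
0.1430023138901409
```

play_rows(translation=[[0,0,-0.03],[0,0,-0.06],[-0.001,0,-0.08],[-0.001,0,-0.09],[-0.001,0,-0.0945],[-0.001,0,-0.0945],[-0.001,0,-0.0945]], yaw=[0,0,0,0,0,0,0])

```text
clock: 2.28
eef_pos: [524.9, -189.2, 73.9]
eef_rot: [3.141, -0.001, 0.071]
wrist_force: [0.4, 0.4, -0.2]
finger_gap: 93.9
finger_force: 0.0
```

play_rows(translation=[[0,0,0],[0,0,0],[0,0,0],[0,0,0],[0,0,0],[0,0,0],[0,0,0],[0,0,0]], yaw=[0,0,0,0,0,0,0,0], hand=0, force=40)

```text
clock: 3.28
eef_pos: [524.6, -189.0, 73.1]
eef_rot: [-3.142, 0.0, 0.071]
wrist_force: [-0.3, -0.4, 0.4]
finger_gap: 17.5
finger_force: 0.0
```

Run:
```python
from h import *
s=telemetry.read_state(); print(s['clock'],s['eef_pos'],s['finger_gap'],s['finger_force'],s['wrist_force'])
w=eyes.camera('wrist')['pixels']; d=eyes.camera('side')['pixels'][170:330,200:420]
a=cv2.resize(w[40:320,160:500],(680,560)); cv2.imwrite('pics/w2.png',a[:,:,::-1])
cv2.imwrite('pics/s2.png',cv2.resize(d,None,fx=3.5,fy=3.5)[:,:,::-1])
```

```text
3.275 [ 524.62133907 -189.04983998   73.14279203] 17.46097516234889 0.0 [-0.270736   -0.42304962  0.40965399]
```

View pics/w2.png

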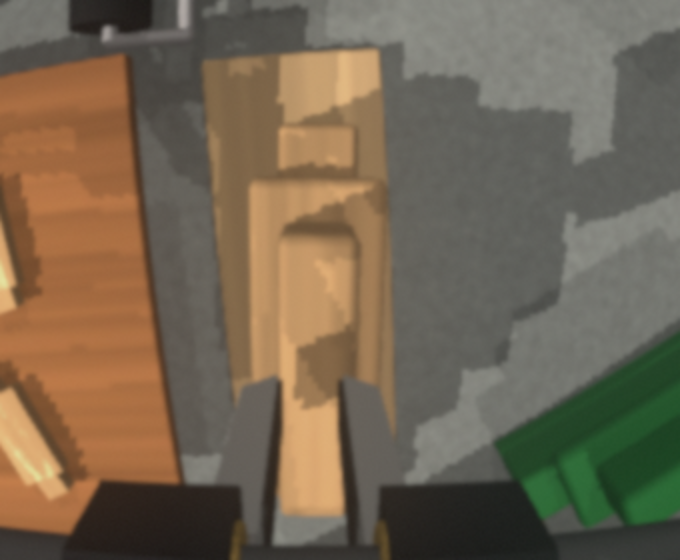

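The fingers straddle the grip and look almost in contact. I'll let them finish closing.

play_rows(translation=[[0,0,0],[0,0,0],[0,0,0],[0,0,0]], yaw=[0,0,0,0])

```text
clock: 3.88
eef_pos: [524.6, -189.0, 73.2]
eef_rot: [-3.142, 0.0, 0.071]
wrist_force: [-0.1, 0.2, -0.6]
finger_gap: 0.2
finger_force: 0.0
```

Run:
```python
from h import *
w=eyes.camera('wrist')['pixels']; d=eyes.camera('side')['pixels'][140:320,200:400]
a=cv2.resize(w[40:320,160:500],(510,420)); b=cv2.resize(d,(466,420),interpolation=cv2.INTER_CUBIC)
cv2.imwrite('pics/w3.png',cv2.resize(np.hstack([a[:,100:410],b]),(776,420))[:,:,::-1])
```

```text
(no output)
```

View pics/w3.png

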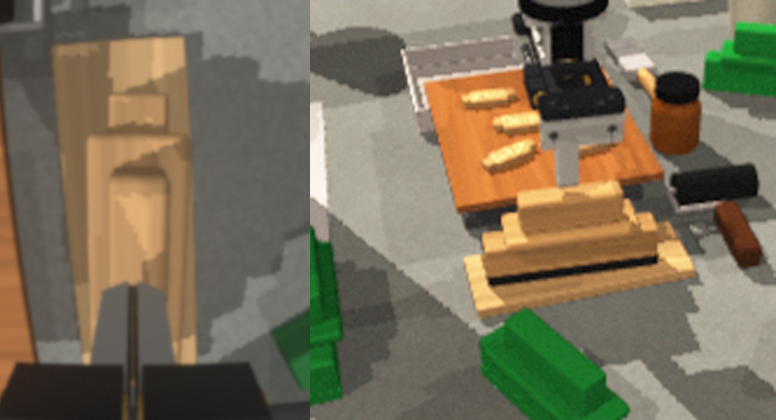

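Run:
```python
from h import *
c=np.load('pics/side0.png.npy',allow_pickle=True).item()
T=np.linalg.inv(np.array(c['cam_to_world']))
for p in [(524.6,-189,73),(524.6,-189,104),(524.6,-189,135),(524.6,-176,104),(524,-202,104),(475,-205,104),(573,-199,104),(475,-205,70),(524,-150,73),(524,-160,73)]:
    q=T@np.array([*p,1]); u=c['cx']+c['fx']*q[0]/-q[2]; v=c['cy']-c['fy']*q[1]/-q[2]
    print(p,round(u,1),round(v,1),'comp',round(310+(u-200)*2.33),round((v-140)*2.33))
```

```text
(524.6, -189, 73) 310.6 233.2 comp 568 217
(524.6, -189, 104) 310.3 222.1 comp 567 191
(524.6, -189, 135) 310.1 210.6 comp 567 165
(524.6, -176, 104) 309.7 218.6 comp 566 183
(524, -202, 104) 310.7 225.7 comp 568 200
(475, -205, 104) 288.3 228.4 comp 516 206
(573, -199, 104) 332.8 223.0 comp 619 193
(475, -205, 70) 289.0 240.7 comp 517 235
(524, -150, 73) 308.4 222.8 comp 563 193
(524, -160, 73) 308.9 225.4 comp 564 199
```

The fingers shut on nothing, and in both views their tips appear about 30 mm above the reported TCP. I'll check the offset the robot reports.

Run:
```python
from h import *
for m in (manip,telemetry,eyes): print([ (a,getattr(m,a)) for a in dir(m) if not a.startswith('_')])
```

```text
[('Unreachable', <class 'cell.Unreachable'>), ('grip_point_offset', 18.8), ('sign_off', <function connect.<locals>.done at 0x7efd35627b00>)]
[('read_state', <function make.<locals>.<lambda> at 0x7efd356ac900>)]
[('camera', <function make.<locals>.drawn_camera at 0x7efd356ac400>)]
```

play_rows(translation=[[0,0,0.02],[0,0,0.04],[0,0,0.04],[0,0,0.04],[0,0,0.04],[0,0,0.04],[0,0,0.04],[0,0,0.04]], yaw=[0,0,0,0,0,0,0,0], hand=0.6)

```text
clock: 4.97
eef_pos: [524.6, -189.0, 113.1]
eef_rot: [-3.142, 0.0, 0.071]
wrist_force: [-0.0, -0.2, 0.1]
finger_gap: 56.0
finger_force: 0.0
```

play_rows(translation=[[0,0,-0.02],[0,0,-0.04],[0,0,-0.045],[0,0,-0.05],[0,0,-0.053],[0,0,-0.056],[0,0,-0.058],[0,0,-0.06],[0,0,-0.06]], yaw=[0,0,0,0,0,0,0,0,0], hand=0.45)

```text
clock: 6.1
eef_pos: [524.6, -189.0, 53.1]
eef_rot: [-3.142, 0.0, 0.071]
wrist_force: [0.1, 0.4, -0.7]
finger_gap: 42.4
finger_force: 0.0
```

Run:
```python
from h import *
w=eyes.camera('wrist')['pixels']; d=eyes.camera('side')['pixels'][140:320,200:400]
a=cv2.resize(w[40:320,160:500],(510,420)); b=cv2.resize(d,(466,420),interpolation=cv2.INTER_CUBIC)
cv2.imwrite('pics/w4.png',cv2.resize(np.hstack([a[:,100:410],b]),(776,420))[:,:,::-1])
```

```text
(no output)
```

View pics/w4.png

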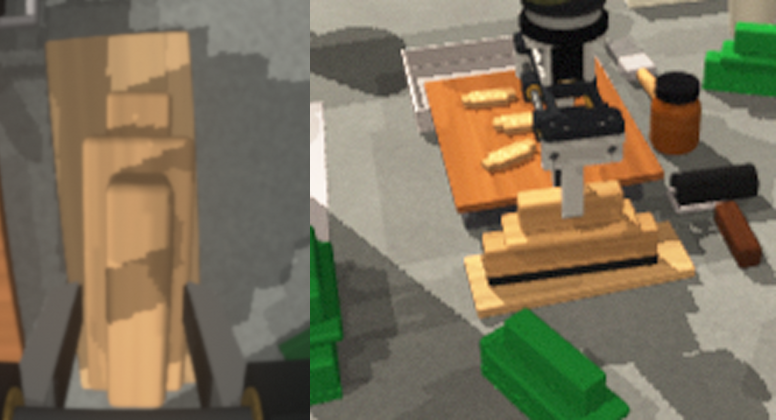

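The reported TCP really is about 35–40 mm below the fingertips; the front fingertip shows at about (571,216), partway down the grip. I'll go down by feel until it touches the guard.

play_rows(translation=[[0,0,-0.003],[0,0,-0.006],[0,0,-0.009],[0,0,-0.012],[0,0,-0.012]], yaw=[0,0,0,0,0])

```text
clock: 6.82
eef_pos: [524.5, -189.0, 40.9]
eef_rot: [-3.141, 0.0, 0.071]
wrist_force: [0.9, -0.5, 1.0]
finger_gap: 42.3
finger_force: 0.0
```

play_rows(translation=[[0,0,-0.002],[0,0,-0.004],[0,0,-0.004]], yaw=[0,0,0])

```text
clock: 7.2
eef_pos: [524.5, -189.0, 37.0]
eef_rot: [-3.141, 0.0, 0.071]
wrist_force: [-0.4, 0.1, -0.8]
finger_gap: 42.2
finger_force: 0.0
```

play_rows(translation=[[0,0,-0.002],[0,0,-0.003],[0,0,-0.003]], yaw=[0,0,0])

```text
clock: 7.58
eef_pos: [524.6, -189.0, 34.0]
eef_rot: [-3.142, 0.0, 0.071]
wrist_force: [-0.8, 0.7, 0.8]
finger_gap: 42.2
finger_force: 0.0
```

play_rows(translation=[[0,0,-0.002],[0,0,-0.002]], yaw=[0,0])

```text
clock: 7.82
eef_pos: [524.8, -189.1, 32.5]
eef_rot: [3.141, -0.0, 0.071]
wrist_force: [-1.2, 1.1, 3.9]
finger_gap: 42.4
finger_force: 2.2
```

play_rows(translation=[[0,0,-0.002],[0,0,-0.002]], yaw=[0,0])

```text
clock: 8.07
eef_pos: [525.0, -189.2, 32.3]
eef_rot: [3.141, -0.001, 0.071]
wrist_force: [-9.5, 4.3, 25.9]
finger_gap: 42.4
finger_force: 13.4
```

Run:
```python
from h import *
w=eyes.camera('wrist')['pixels']; d=eyes.camera('side')['pixels'][190:280,250:370]
a=cv2.resize(w[150:320,230:400],(420,420)); b=cv2.resize(d,(380,285),interpolation=cv2.INTER_CUBIC); b=cv2.copyMakeBorder(b,0,135,0,0,cv2.BORDER_CONSTANT)
cv2.imwrite('pics/w5.png',np.hstack([a,b])[:,:,::-1])
```

```text
(no output)
```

View pics/w5.png

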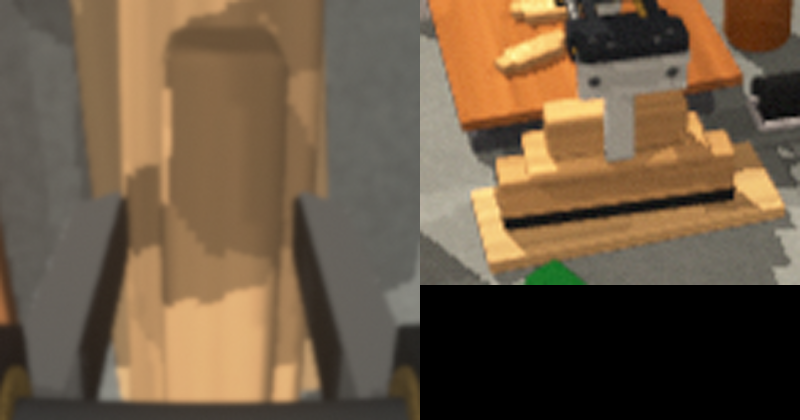

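The fingertips touched the guard at a reported z of 32.5, which gives an offset of about 37.5 mm. The side view shows the finger centred on the grip. I'll back off and close.

play_rows(translation=[[0,0,0.004],[0,0,0.0045],[0,0,0.0045],[0,0,0.0045]], yaw=[0,0,0,0])

```text
clock: 8.68
eef_pos: [524.5, -189.0, 34.3]
eef_rot: [-3.141, 0.0, 0.071]
wrist_force: [0.2, 0.8, 0.3]
finger_gap: 42.2
finger_force: 0.0
```

play_rows(translation=[[0,0,0],[0,0,0],[0,0,0],[0,0,0],[0,0,0]], yaw=[0,0,0,0,0], hand=0, force=50)

```text
clock: 9.3
eef_pos: [524.6, -189.1, 34.6]
eef_rot: [-3.142, 0.0, 0.071]
wrist_force: [0.6, -0.7, -1.8]
finger_gap: 25.9
finger_force: 50.0
```

Scraper gripped: gap 25.9 mm, force 50 N. Next: lift, carry over the far end of the plate, and turn to the bed's yaw.

play_rows(translation=[[0,0,0.01],[0,0,0.03],[0,0,0.055],[0,0,0.075],[0,0.02,0.08],[-0.001,0.045,0.08],[-0.002,0.065,0.08],[-0.002,0.081,0.08],[-0.002,0.081,0.07],[-0.002,0.081,0.062],[-0.002,0.081,0.062],[-0.002,0.081,0.062]], yaw=[0,0,0,0.01,0.03,0.05,0.063,0.063,0.063,0.063,0.063,0.063])

```text
clock: 10.8
eef_pos: [522.7, -108.5, 96.6]
eef_rot: [3.142, 0.0, 0.133]
wrist_force: [-0.7, -0.7, -1.9]
finger_gap: 25.5
finger_force: 50.0
```

Run:
```python
from h import *
s=telemetry.read_state(); print(s['eef_pos'],s['wrist_force'],s['moment'])
w=eyes.camera('wrist')['pixels']; d=eyes.camera('side')['pixels'][130:280,220:400]
a=cv2.resize(w[0:320,40:440],(400,320)); b=cv2.resize(d,(400,333),interpolation=cv2.INTER_CUBIC)[:320]
cv2.imwrite('pics/w6.png',np.hstack([a,b])[:,:,::-1])
```

```text
[ 522.65858073 -108.49187828   96.63901573] [-0.74108761 -0.70220112 -1.88484732] [ 0.00998398 -0.00730237  0.00971987]
```

View pics/w6.png

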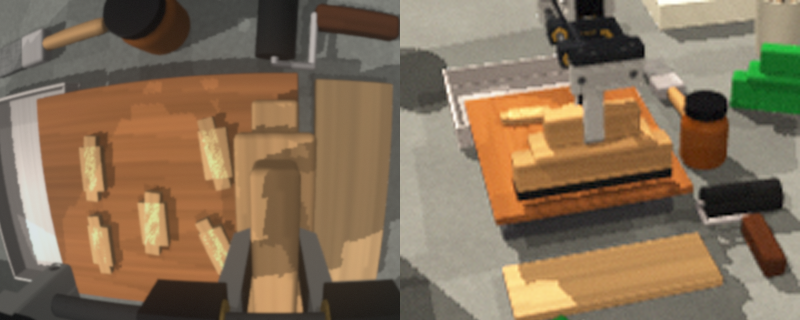

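The scraper is held upright at the far end of the plate. Its front is clear of the nearest chip, at left-panel (215,235). I'll lower it by feel.

play_rows(translation=[[0,0,-0.003],[0,0,-0.006],[0,0,-0.008],[0,0,-0.008]], yaw=[0,0,0,0])

```text
clock: 11.4
eef_pos: [522.5, -108.0, 88.4]
eef_rot: [-3.141, 0.0, 0.134]
wrist_force: [-0.6, -0.1, -2.7]
finger_gap: 26.0
finger_force: 50.0
```

play_rows(translation=[[0,0,-0.002],[0,0,-0.002]], yaw=[0,0])

```text
clock: 11.65
eef_pos: [522.6, -108.0, 86.5]
eef_rot: [-3.142, 0.0, 0.134]
wrist_force: [-0.9, -0.2, -2.4]
finger_gap: 25.4
finger_force: 50.0
```

play_rows(translation=[[0,0,-0.002],[0,0,-0.002]], yaw=[0,0])

```text
clock: 11.9
eef_pos: [522.5, -108.0, 84.4]
eef_rot: [-3.141, 0.0, 0.134]
wrist_force: [-1.0, -0.2, -3.2]
finger_gap: 25.4
finger_force: 50.0
```

Bottom at about 62, still no contact. Going down further.

play_rows(translation=[[0,0,-0.0015],[0,0,-0.0015]], yaw=[0,0])

```text
clock: 12.15
eef_pos: [522.7, -108.1, 83.3]
eef_rot: [3.141, -0.0, 0.134]
wrist_force: [0.3, 0.4, -1.4]
finger_gap: 25.7
finger_force: 50.0
```

play_rows(translation=[[0,0,-0.0015],[0,0,-0.0015]], yaw=[0,0])

```text
clock: 12.4
eef_pos: [522.8, -108.0, 83.2]
eef_rot: [3.141, -0.001, 0.134]
wrist_force: [-7.3, 2.4, 14.4]
finger_gap: 25.8
finger_force: 50.0
```

play_rows(translation=[[0,0,-0.001],[0,0,-0.001]], yaw=[0,0])

```text
clock: 12.65
eef_pos: [522.9, -108.1, 83.1]
eef_rot: [3.141, -0.001, 0.134]
wrist_force: [-12.9, 4.3, 25.3]
finger_gap: 25.7
finger_force: 50.0
```

Contact at a reported z of about 83.2, with a stiffness of roughly 10 N/mm. I'll ease to a light press and start the stroke.

play_rows(translation=[[0,0,0.0015],[-0.0007,0.005,0.0015],[-0.0013,0.01,0.0015],[-0.0013,0.01,0.0015]], yaw=[0,0,0,0])

```text
clock: 13.15
eef_pos: [522.1, -98.3, 83.0]
eef_rot: [3.14, -0.002, 0.134]
wrist_force: [-0.0, -1.9, 6.9]
finger_gap: 25.9
finger_force: 50.0
```

play_rows(translation=[[-0.0009,0.007,0],[-0.0018,0.014,0],[-0.002,0.015,0]], yaw=[0,0,0])

```text
clock: 13.52
eef_pos: [520.1, -83.4, 83.0]
eef_rot: [3.14, -0.002, 0.134]
wrist_force: [1.1, -4.3, 6.0]
finger_gap: 25.9
finger_force: 50.0
```

play_rows(translation=[[-0.0009,0.007,-0.0001],[-0.0018,0.014,-0.0002],[-0.0026,0.02,-0.0002]], yaw=[0,0,0])

```text
clock: 13.9
eef_pos: [517.6, -63.6, 82.9]
eef_rot: [3.139, -0.002, 0.134]
wrist_force: [1.7, -5.3, 3.1]
finger_gap: 25.5
finger_force: 50.0
```

play_rows(translation=[[-0.0009,0.007,0],[-0.0018,0.014,0],[-0.0026,0.02,0]], yaw=[0,0,0])

```text
clock: 14.28
eef_pos: [514.9, -43.5, 82.8]
eef_rot: [3.14, -0.002, 0.134]
wrist_force: [1.2, -14.7, 11.4]
finger_gap: 25.6
finger_force: 50.0
```

play_rows(translation=[[-0.0008,0.006,0.0001],[-0.0016,0.012,0.0001],[-0.0016,0.012,0.0001]], yaw=[0,0,0])

```text
clock: 14.65
eef_pos: [513.1, -30.9, 82.7]
eef_rot: [3.141, -0.002, 0.134]
wrist_force: [-0.0, -0.1, 7.7]
finger_gap: 25.8
finger_force: 50.0
```

play_rows(translation=[[-0.0008,0.006,0],[-0.0016,0.012,0],[-0.0021,0.016,0]], yaw=[0,0,0])

```text
clock: 15.02
eef_pos: [511.0, -15.3, 82.6]
eef_rot: [3.14, -0.001, 0.134]
wrist_force: [0.3, -4.3, 5.2]
finger_gap: 25.9
finger_force: 50.0
```

play_rows(translation=[[-0.0008,0.006,-0.0001],[-0.0016,0.012,-0.0002],[-0.0024,0.018,-0.0003]], yaw=[0,0,0])

```text
clock: 15.4
eef_pos: [508.8, 2.5, 82.5]
eef_rot: [3.14, -0.002, 0.134]
wrist_force: [0.6, -5.3, 1.7]
finger_gap: 25.7
finger_force: 50.0
```

play_rows(translation=[[-0.0008,0.006,-0.0001],[-0.0016,0.012,-0.0001],[-0.0024,0.018,-0.0002]], yaw=[0,0,0])

```text
clock: 15.78
eef_pos: [506.5, 20.5, 82.5]
eef_rot: [3.14, -0.002, 0.134]
wrist_force: [1.0, 0.3, 3.6]
finger_gap: 25.7
finger_force: 50.0
```

play_rows(translation=[[-0.0008,0.006,0],[-0.0016,0.012,0],[-0.0024,0.018,-0.0001]], yaw=[0,0,0])

```text
clock: 16.15
eef_pos: [504.1, 38.5, 82.3]
eef_rot: [3.14, -0.002, 0.134]
wrist_force: [-0.2, -4.9, 13.9]
finger_gap: 25.8
finger_force: 50.0
```

play_rows(translation=[[-0.0008,0.006,0.0001],[-0.0016,0.012,0.0001],[-0.0024,0.018,0]], yaw=[0,0,0])

```text
clock: 16.52
eef_pos: [501.6, 56.5, 82.2]
eef_rot: [3.14, -0.002, 0.134]
wrist_force: [0.6, -7.9, 9.8]
finger_gap: 25.9
finger_force: 50.0
```

play_rows(translation=[[-0.0008,0.006,-0.0001],[-0.0016,0.012,-0.0001],[-0.0024,0.018,-0.0001]], yaw=[0,0,0])

```text
clock: 16.9
eef_pos: [499.1, 74.6, 82.1]
eef_rot: [3.14, -0.002, 0.134]
wrist_force: [1.7, -5.9, 8.0]
finger_gap: 25.9
finger_force: 50.0
```

play_rows(translation=[[-0.0008,0.006,-0.0001],[-0.0016,0.012,-0.0001],[-0.0021,0.016,-0.0001]], yaw=[0,0,0])

```text
clock: 17.27
eef_pos: [497.0, 90.7, 82.0]
eef_rot: [3.14, -0.002, 0.134]
wrist_force: [0.1, -6.6, 8.3]
finger_gap: 25.6
finger_force: 50.0
```

play_rows(translation=[[-0.0008,0.006,-0.0001],[-0.0016,0.012,-0.0001],[-0.0024,0.018,-0.0001]], yaw=[0,0,0])

```text
clock: 17.65
eef_pos: [494.6, 108.6, 81.9]
eef_rot: [3.14, -0.002, 0.134]
wrist_force: [1.0, -5.5, 7.3]
finger_gap: 25.6
finger_force: 50.0
```

play_rows(translation=[[-0.0008,0.006,-0.0001],[-0.0016,0.012,-0.0001],[-0.0024,0.018,-0.0001]], yaw=[0,0,0])

```text
clock: 18.02
eef_pos: [492.2, 126.6, 81.8]
eef_rot: [3.14, -0.002, 0.134]
wrist_force: [0.5, -6.0, 7.4]
finger_gap: 25.7
finger_force: 50.0
```

play_rows(translation=[[-0.0008,0.006,0],[-0.0016,0.012,0],[-0.0024,0.018,0],[-0.0032,0.024,0],[-0.0032,0.024,0.02],[-0.0032,0.024,0.05],[-0.0032,0.024,0.05],[-0.0032,0.024,0.05]], yaw=[0,0,0,0,0,0,0,0])

```text
clock: 19.02
eef_pos: [487.7, 151.0, 129.6]
eef_rot: [-3.142, 0.002, 0.134]
wrist_force: [0.2, 0.7, -3.4]
finger_gap: 25.7
finger_force: 50.0
```

Run:
```python
from h import *
t=eyes.camera('top')['pixels'][135:305,130:300]; d=eyes.camera('side')['pixels'][130:280,220:400]
a=cv2.resize(t,(420,420),interpolation=cv2.INTER_CUBIC); b=cv2.resize(d,(380,317),interpolation=cv2.INTER_CUBIC); b=cv2.copyMakeBorder(b,0,103,0,0,cv2.BORDER_CONSTANT)
cv2.imwrite('pics/w7.png',np.hstack([a,b])[:,:,::-1])
```

play_rows(translation=[[0.005,-0.03,0],[0.011,-0.08,0],[0.017,-0.13,0],[0.023,-0.18,0],[0.029,-0.23,0],[0.035,-0.28,0],[0.04,-0.32,0],[0.0425,-0.339,0],[0.0425,-0.339,0],[0.0425,-0.339,0]], yaw=[0,0,0,0,0,0,0,0,0,0])

```text
clock: 20.38
eef_pos: [530.7, -186.9, 130.7]
eef_rot: [-3.141, 0.001, 0.135]
wrist_force: [-0.5, 0.1, -1.5]
finger_gap: 25.7
finger_force: 50.0
```

Run:
```python
from h import *
t=eyes.camera('top')['pixels'][135:305,135:405]; 
cv2.imwrite('pics/w8.png',cv2.resize(t,None,fx=2.9,fy=2.9,interpolation=cv2.INTER_CUBIC)[:,:,::-1])
```

```text
(no output)
```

View pics/w8.png

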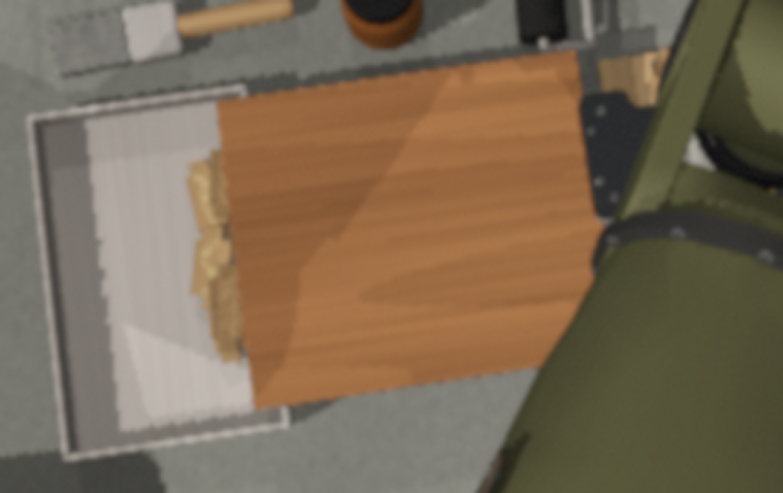

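The plate is clean, and all the chips lie in the tray at about (190–245, 150–360). The brush, jar and roller haven't moved. Now I'll set the scraper on its rest.

play_rows(translation=[[0,-0.001,-0.02],[0,-0.001,-0.045],[0,-0.001,-0.065],[0,-0.001,-0.08],[0,-0.001,-0.088],[0,-0.001,-0.092],[0,-0.001,-0.0935],[0,-0.001,-0.0935],[0,-0.001,-0.0935]], yaw=[0,0,0,0,0,0,0,0,0])

```text
clock: 21.55
eef_pos: [531.0, -189.1, 37.9]
eef_rot: [3.141, -0.001, 0.134]
wrist_force: [-0.3, -0.7, -2.5]
finger_gap: 25.7
finger_force: 50.0
```

play_rows(translation=[[0,0,-0.001],[0,0,-0.0015],[0,0,-0.0015]], yaw=[0,0,0])

```text
clock: 21.92
eef_pos: [530.8, -189.0, 36.0]
eef_rot: [-3.142, 0.0, 0.134]
wrist_force: [1.0, -0.5, -2.7]
finger_gap: 25.5
finger_force: 50.0
```

play_rows(translation=[[0,0,-0.001],[0,0,-0.001],[0,0,-0.001]], yaw=[0,0,0])

```text
clock: 22.3
eef_pos: [530.8, -189.0, 35.0]
eef_rot: [-3.142, -0.0, 0.134]
wrist_force: [0.7, 0.2, -2.7]
finger_gap: 25.9
finger_force: 50.0
```

play_rows(translation=[[0,0,-0.0007],[0,0,-0.0007],[0,0,-0.0007]], yaw=[0,0,0])

```text
clock: 22.68
eef_pos: [530.9, -189.1, 34.6]
eef_rot: [3.141, -0.0, 0.134]
wrist_force: [-0.6, 0.6, 1.0]
finger_gap: 25.8
finger_force: 50.0
```

Contact. Release slightly, so the fingers clear the grip, then rise.

play_rows(translation=[[0,0,0],[0,0,0],[0,0,0],[0,0,0],[0,0,0],[0,0,0]], yaw=[0,0,0,0,0,0], hand=0.6)

```text
clock: 23.42
eef_pos: [530.8, -189.0, 34.4]
eef_rot: [3.142, -0.0, 0.134]
wrist_force: [0.3, -0.6, -0.4]
finger_gap: 56.7
finger_force: 0.0
```

play_rows(translation=[[0,0,0.01],[0,0,0.03],[0,0,0.06],[0,0,0.1],[0,0,0.14],[0,0,0.15],[0,-0.03,0.15],[0,-0.06,0.15],[0,-0.1,0.15],[0,-0.13,0.15],[0,-0.13,0.15],[0,-0.13,0.15]], yaw=[0,0,0,0,0,0,0,0,0,0,0,0])

```text
clock: 24.92
eef_pos: [530.7, -318.2, 183.9]
eef_rot: [-3.141, 0.001, 0.134]
wrist_force: [0.2, 0.8, 0.0]
finger_gap: 56.5
finger_force: 0.0
```

Run:
```python
from h import *
s=telemetry.read_state(); print(s['clock'],s['eef_pos'],s['wrist_force'],s['finger_gap'])
# compare scraper region and tray (light-wood pixels) against the start picture
a=cv2.imread('pics/side0.png')[:,:,::-1]; b=eyes.camera('side')['pixels']
for n,i in(('before',a),('after',b)):
    r=i[210:275,255:375].astype(int); dark=(r.sum(2)<90); y,x=np.nonzero(dark[20:])
    print(n,'rubber px',len(x),x.mean()+255,y.mean()+230)
cv2.imwrite('pics/s9.png',b[:,:,::-1])
t=eyes.camera('top')['pixels']; cv2.imwrite('pics/t9.png',t[:,:,::-1])
h=cv2.cvtColor(t,cv2.COLOR_RGB2HSV)[150:300,145:235]; m=((h[:,:,1]>60)&(h[:,:,0]>10)&(h[:,:,0]<30)&(h[:,:,2]>110)).astype('uint8')
n,_,st,c=cv2.connectedComponentsWithStats(m); print([(q[:2]+[145,150]).tolist()+q[2:].tolist() for q in st[1:] if q[4]>8])
```

```text
24.925 [ 530.70605477 -318.24407951  183.85838779] [0.24740605 0.8097105  0.03658333] 56.46059911042264
before rubber px 189 312.015873015873 255.75132275132276
after rubber px 172 314.9186046511628 254.8081395348837
[[199, 166, 36, 111, 2977]]
```

```bash
python3 -c "
from h import *
print(manip.sign_off())"
```

```text
the job is handed in; nothing more can be done
None
```

I wiped the plate clean in one light stroke and the chips went into the tray, partly overlapping, so I couldn't count all five separately. The scraper is released and upright on its rest, the brush, jar and ink roller were left alone, and I handed the job in at about 25 s.

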